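# Line up the capacitors and hold the tester lid at its pointer

### The arm

A 6-joint arm with a two-finger parallel gripper is mounted at the origin on the work surface. World frame = base frame: x ahead of the robot, y to its left, z up, the work surface at z = 0. Lengths are in m, angles in rad, forces in N, time in s.
With the tool pointing down it reaches from about 0.375 to 0.925 m from the base axis. Payload 5.7 kg.
Tool frame: the origin (TCP) lies on the centre line of the jaws, within the pads' length; the fingertips stand 25 mm ahead of it and the grasp point (between the pads) lies 6 mm ahead of it; z points along the fingers, y is the line along which they close (so a half turn about z gives the same grasp; the last joint's range is limited). The gripper opens to 85 mm and grips with 20 to 120 N. Pads are 22 mm wide; open, the fingers measure 114 mm over their backs; the gripper's body (76 mm by 85 mm) begins 54 mm behind the grasp point. The pads swing forward as they close: fully open they stand 13 mm farther back than shut.
Start: joints at [1.163, 0.359, 1.51, -0, 1.272, -0.115], TCP at [0.173, 0.574, 0.256] pointing down, gripper open.
Joint ranges: [-2.97, 2.97], [-1.01, 2.36], [0.21, 2.38], [-0.96, 4.11], [0.2, 2.71], [-2.98, 2.98]. Speed limits (rad/s): [2.39, 2.39, 3.14, 3.14, 3.14, 3.14].

### API

Orientations are given as a rotation vector (axis times angle).
In Python, from cell import r, imaging gives the robot as it stands.
- The arm moves only by the tool jog_arm, never from a script. Its argument "rows" is a list of rows, each a list of 7 numbers: the shift along the tool's x, y, z in mm, then the turn, a rotation vector about the tool's x, y, z in degrees, then the opening, from -1 (shut) to 1 (fully open), so that 0 is half open. A call has 1 to 10 rows; each row is the pose to reach, as a shift and turn from the pose commanded when the call began, along the tool's axes at that moment; what a row does not reach only later rows make up. A row lasts 1/10 s, in which the tool goes at most 50 mm and 8.59 degrees, less where a joint would pass 70% of its speed; a pose out of reach is approached as far as the arm can. A call with a gripper value outside its range is refused whole. The fingers move at their own pace and stop on an object; the grip force is fixed at half the most. Time passes only in rows, so rows that repeat a pose let the fingers close. It gives the time, the measured TCP pose, the force, the opening and the grip force at its end, in the units of the state.
- r.get_obs(): the state, without advancing time (a new reading comes with each control period).
- imaging.snapshot(name): name is "side" or "top" or "wrist"; returns a dict with "image" (400x640x3 uint8, red, green, blue), "intrinsics" (3x3 intrinsics, pixels), "rvec" (rotation vector, rad) and "tvec" (3), from world to camera coordinates, as OpenCV has them; the wrist camera has in their place "T_tool_cam" (4x4, takes a point from camera to tool coordinates, whose origin is the TCP and whose axes are the flange's). Camera axes: x right, y down, z forward; pixel columns grow to the right and rows downward; lengths in m; the calibration is good to about 2 mm. A picture is of the moment at which its call begins: read the wrist's pose just before it. There is no depth.
- r.job_done(): hands the job in; it is judged then, once.
The state is a dict: "t": time; "qpos": joint angles; "joint_velocities": joint speeds; "tau": joint torques, N m; "tcp_pos": TCP position; "orientation": TCP orientation; "ft_force": force on the tool from outside, world axes, zero at the start; "torque": the same for the moment, N m; "gripper_width": finger opening in m; "grasp_force": force on a finger pad.
Only numpy, scipy, OpenCV 4.12 (cv2) and the standard library are available. Lean on these libraries where they do the work, as an engineer would, in place of code of your own. Each camera call takes 0.05 s, during which the arm holds its last target. There are 200 camera calls.

### The job

Get the capacitor tester ready for loading: first stand the two loose capacitor cans upright on the low loading shelf so that they make one neat straight row, along the middle of the shelf, with the can already standing there (neighbours no more than about 15 mm apart), and let go of them. Then lift the tester's sprung lid by its front bar with the gripper until the lid lies level with the pointer arm at the tester's side, and finish while still holding it there, because the spring shuts it. Do not move the pointer arm, and leave everything else on the bench where it is.

Things in the scene. Friction and masses are not known exactly. Their poses are not given: they have to be found in the camera images.
- can_a: capacitor can: plain aluminium cylinder 40 mm in diameter, 65 mm tall (two 4 mm terminal studs on top), about 0.12 kg, upright. Origin: centre of its underside, z axis up. It stands on the shelf from the start, on the shelf's middle line but anywhere within 50 mm of its centre.
- can_b: capacitor can: plain aluminium cylinder 40 mm in diameter, 65 mm tall (two 4 mm terminal studs on top), about 0.12 kg, upright. Origin: centre of its underside, z axis up. At the start it stands loose on the bench in front of the shelf.
- can_c: capacitor can: plain aluminium cylinder 40 mm in diameter, 65 mm tall (two 4 mm terminal studs on top), about 0.12 kg, upright. Origin: centre of its underside, z axis up. At the start it stands loose on the bench in front of the shelf. can_b and can_c may stand in either order in the row.
- shelf: low fixed aluminium shelf: flat board 100 mm deep (x), 270 mm long (y), on two end cheeks; the board's top is 60 mm above the origin, with a lip 8 mm high, 4 mm thick along its far (+x) edge. Origin: on the bench under the board's centre; x to the far side, y along the board, z up. The row lies along y at x = 0
- tester: fixed grey box 200 mm deep (x) x 240 mm wide (y) x 85 mm high, the capacitor tester. Origin: centre of its underside; x points from its front (robot side) to its back, y to its left, z up
- lid: aluminium lid 204 x 236 x 8 mm, hinged at the tester's back; starts shut. Origin: mid hinge line, 100 mm behind the tester's origin, 89 mm above the bench; y is the hinge axis, the panel runs along -x. Shut, axes as the tester's; opening turns it positively about y, so x dips below level by the opening angle (stop 1.4 rad). Spring and weight push it shut: 4 to 8 N upwards at the bar holds it
- lid_bar (a point): middle of the lid's handle: a round steel bar, 12 mm thick, 120 mm long along the lid's y, before the lid's front edge: 245 mm from the hinge line, 45 mm before the tester's front, 89 mm above the bench when shut. A 35 mm gap between bar and lid lets a finger in from above; the bar may turn in the grip. Axes as the lid
- pointer: slim dark steel arm 205 mm long, a small block at its tip, on the lid's hinge line at the tester's right side (142 mm to -y of its middle). Origin: in the arm, 100 mm from the hinge line; the arm lies along its x, tip to -x. Its angle, 0.45 to 0.8 rad above level, differs each time and is the mark: the lid is level with it when their x axes are parallel. It stays put
- pointer_tip (a point): tip of the pointer arm, 205 mm from the hinge line
- bobbin: copper coil bobbin, a spool with two flanges 48 mm in diameter, 38 mm tall, standing among the loose cans (it is not a can; leave it). Origin: centre of its underside
- bracket: small steel L bracket 60 x 40 x 32 mm lying in front of the tester and cans. Origin: centre of its underside
- tape: roll of pale tape, 90 mm across, 24 mm tall, lying flat beyond the tester and shelf. Origin: centre of its underside
- screwdriver: screwdriver lying on the bench beyond the shelf
- drill: yellow cordless drill lying on its side at the right, about 210 x 210 x 58 mm. Origin: under the middle of its motor housing
- bottle: white plastic bottle 64 mm across, 170 mm tall, standing to the left of the shelf. Origin: centre of its underside
- jar: glass jar 60 mm across, 70 mm tall, standing to the left of the loose cans. Origin: centre of its underside

How it is judged:
On the way, in this order (a step that is already met when the one before it is completed fails the run):
1. the three cans stand upright in one row on the shelf, released (x of can_a in the frame of shelf between -0.015 and 0.015 m and z of can_a in the frame of shelf between 0.055 and 0.07 m and angle between each of can_a, can_b, can_c's own z axis and vertical below 0.1 rad and linear speed of each of can_a, can_b, can_c below 0.03 m/s and contact force between the fingers and can_a below 0.1 N and x of can_b in the frame of shelf between -0.015 and 0.015 m and z of can_b in the frame of shelf between 0.055 and 0.07 m and contact force between the fingers and can_b below 0.1 N and x of can_c in the frame of shelf between -0.015 and 0.015 m and z of can_c in the frame of shelf between 0.055 and 0.07 m and contact force between the fingers and can_c below 0.1 N and ((horizontal distance between can_a and can_b below 0.06 m and horizontal distance between can_b and can_c below 0.06 m) or (horizontal distance between can_a and can_b below 0.06 m and horizontal distance between can_a and can_c below 0.06 m) or horizontal distance between each of can_a, can_b and can_c below 0.06 m)), for 0.2 s.
2. the lid, held in the gripper, is lifted level with the pointer arm (angle between the x axis of lid and the x axis of pointer, either way round below 0.1 rad and contact force between the fingers and lid above 2 N), for 0.2 s.
At the end, for the whole second after the job is handed in: Three cans upright (0.1 rad), at rest and released on the shelf, each within 15 mm of its middle line and row neighbours within 60 mm centre to centre; the lid still, within 0.10 rad of the pointer arm, borne by the fingers (over 2 N) and not propped on cans (all of step 1 and all of step 2 and angular speed of lid below 0.1 rad/s and contact force between lid and can_a below 0.3 N and contact force between lid and can_b below 0.3 N and contact force between lid and can_c below 0.3 N); the arm keeps its last pose, push and grip.
It fails at once if the pointer arm is moved (its tip by more than 15 mm) (distance of pointer_tip from where it was at the start of the episode above 0.015 m).
It fails at once if the bobbin, bracket, tape, screwdriver, drill, bottle or jar is moved by more than 30 mm (distance of any of bobbin, bracket, tape, screwdriver, drill, bottle, jar from where it was at the start of the episode above 0.03 m).
It also fails if it takes over 70 s, if anything falls off the work surface, if the arm or the gripper's body presses on something with over 40 N, if the wrist force passes 120 N, or if a joint passes its speed limit or range.

## Working session

There is one attempt and no reset: what is moved stays moved. The work goes in short steps, Python scripts to look and compute and a tool call to move; the robot and the scene stay as the last step left them, time stands still between calls to the robot, and variables do not carry over. Pictures are saved under pics/ and viewed, at most 10 in all, crops included, and the job is handed in when it is done.

Besides the shell and the picture viewer there is one more tool, called after "Call:" by a JSON object that holds its "op" and its "data". jog_arm: Moves the arm, as the interface text tells. Its arguments: {"type":"object","properties":{"rows":{"type":"array","items":{"type":"array","items":{"type":"number"}}}},"required":["rows"]}

```bash
mkdir -p pics; python3 - <<'E'
from cell import r, imaging
import cv2,pickle
o=r.get_obs(); print({k:o[k] for k in('t','tcp_pos','orientation','gripper_width','ft_force')})
d={}
for n in('top','side'):
    s=imaging.snapshot(n); d[n]=s; cv2.imwrite(f'pics/{n}0.png',s['image'][:,:,::-1])
    print(n,s['intrinsics'],s['rvec'],s['tvec'])
pickle.dump(d,open('s0.pkl','wb'))
print(imaging.snapshot('wrist')['T_tool_cam'])
E
```

```text
{'t': 0.0, 'tcp_pos': array([0.17290552, 0.57388701, 0.2554353 ]), 'orientation': array([-4.58162986e-01, -3.10749553e+00,  2.81994949e-03]), 'gripper_width': 0.08543228303779632, 'ft_force': array([-0.02226927, -0.07682369, -0.4403518 ])}
top [[488.06935276   0.         326.956711  ]
 [  0.         488.06935276 204.67960285]
 [  0.           0.           1.        ]] [ 2.1172203  -2.14979733  0.1916561 ] [-0.04007889  0.57359271  1.61842685]
side [[361.52694938   0.         318.62756459]
 [  0.         361.52694938 198.28974565]
 [  0.           0.           1.        ]] [ 0.54997889 -2.67265939  1.15958892] [0.52522503 0.2553317  0.9764304 ]
[[-3.40130769e-04 -9.62474336e-01 -2.71372505e-01  6.82147321e-02]
 [ 9.99999928e-01 -2.82484532e-04 -2.51486909e-04 -6.86808793e-04]
 [ 1.65391161e-04 -2.71372571e-01  9.62474363e-01 -1.17424852e-01]
 [ 0.00000000e+00  0.00000000e+00  0.00000000e+00  1.00000000e+00]]
```

View pics/top0.png

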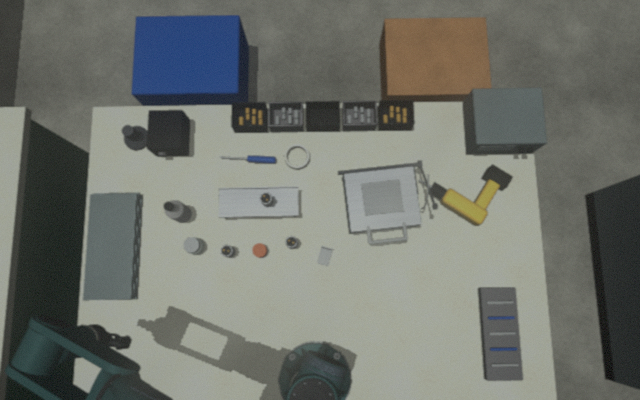

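View pics/side0.png

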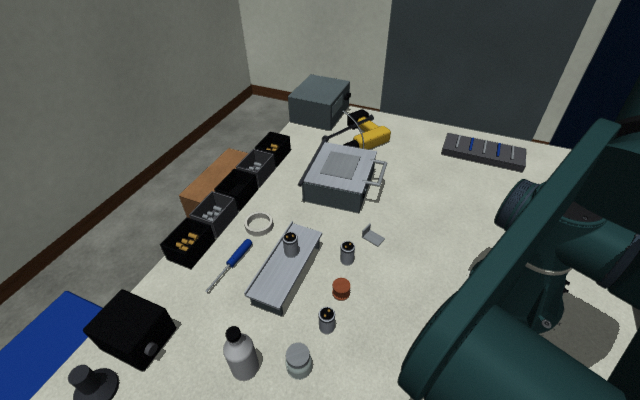

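Both pictures show the loose cans in top view at about (229,251) and (292,242), the bobbin at (260,250) and the shelf can at (268,199). The bar is at (387,240) and the pointer is right of the lid. I'll enlarge to get accurate pixels.

```bash
cat > h.py <<'E'
import cv2,numpy as np,pickle
from scipy.spatial.transform import Rotation as R
def ray(s,px):
    Rm=cv2.Rodrigues(np.array(s['rvec'],float))[0]; t=np.array(s['tvec']).ravel()
    d=Rm.T@np.linalg.solve(s['intrinsics'],[px[0],px[1],1.]); return -Rm.T@t,d
def atz(s,px,z):
    c,d=ray(s,px); return c+d*(z-c[2])/d[2]
def proj(s,P):
    return cv2.projectPoints(np.array(P,float).reshape(-1,3),np.array(s['rvec'],float),np.array(s['tvec'],float),s['intrinsics'],None)[0].reshape(-1,2)
E
python3 - <<'E'
from h import *
d=pickle.load(open('s0.pkl','rb'))
a=d['top']['image'][150:280,180:440]; cv2.imwrite('pics/topc.png',cv2.resize(a,None,fx=3,fy=3,interpolation=cv2.INTER_CUBIC)[:,:,::-1])
a=d['side']['image'][90:340,240:440]; a=np.hstack([a[:130],a[120:250]]);cv2.imwrite('pics/sidec.png',cv2.resize(a,None,fx=2,fy=2,interpolation=cv2.INTER_CUBIC)[:,:,::-1])
E
```

```text
(no output)
```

View pics/topc.png

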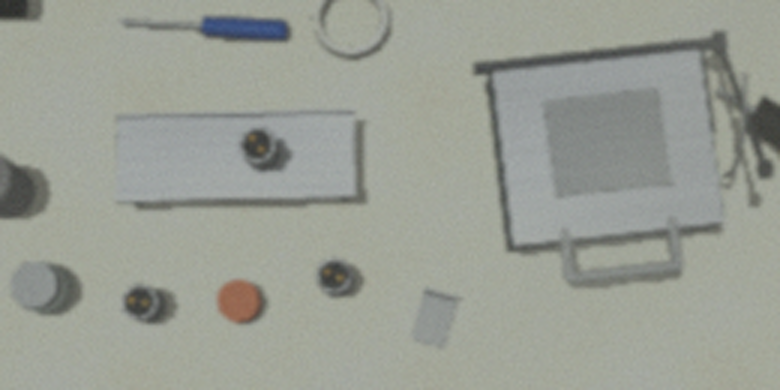

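View pics/sidec.png

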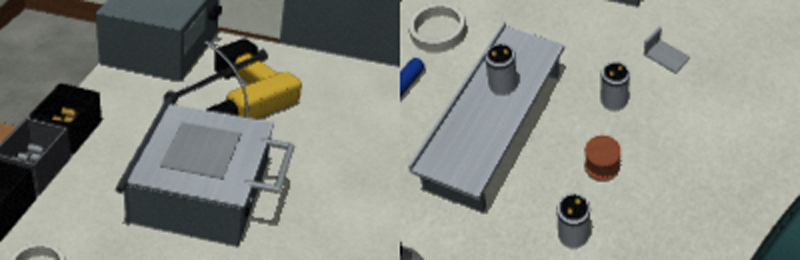

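```bash
python3 - <<'E'
from h import *
np.set_printoptions(precision=4,suppress=True)
d=pickle.load(open('s0.pkl','rb'));T,S=d['top'],d['side']
t=lambda x,y:(x/3+180-.33,y/3+150-.33)
sl=lambda x,y:(x/2+240-.25,y/2+90-.25)
sr=lambda x,y:((x-400)/2+240-.25,y/2+210-.25)
def tri(a,b):
    c1,d1=ray(T,a);c2,d2=ray(S,b);k=np.linalg.lstsq(np.c_[d1,-d2],c2-c1,rcond=None)[0]
    p,q=c1+k[0]*d1,c2+k[1]*d2; return (p+q)/2,np.linalg.norm(p-q)
for n,a,b,z in(('b',t(141,302),sr(573,204),.065),('c',t(335,277),sr(615,71),.065),('a',t(258,148),sr(500,53),.125),('bobbin',t(239,301),sr(603,147),.038),('jar',t(35,286),None,.07)):
    print(n,atz(T,a,z),atz(S,b,z) if b else '')
print('shelf',*[atz(T,t(*p),.06) for p in((116,120),(355,114),(357,198),(116,202))])
print('shelfS',*[atz(S,sr(*p),.06) for p in((565,46),(488,195),(411,168),(505,27))])
print('lid',*[atz(T,t(*p),.093) for p in((508,247),(720,227))])
print('bar',*[atz(T,t(*p),.089) for p in((572,280),(678,267))],*[atz(S,sl(*p),.089) for p in((277,188),(290,145))])
print('bracket',atz(T,t(440,318),.0))
p0=tri(t(720,42),sl(170,97));p1=tri(t(766,170),sl(263,53));print('ptr',p0,p1)
v=p1[0]-p0[0];print(np.arctan2(v[2],np.hypot(*v[:2])),np.linalg.norm(v))
E
```

```text
b [0.4209 0.2875 0.065 ] [0.4279 0.2842 0.065 ]
c [0.4455 0.0723 0.065 ] [0.4531 0.0704 0.065 ]
a [0.5816 0.1516 0.125 ] [0.5908 0.1489 0.125 ]
bobbin [0.4226 0.1824 0.038 ] [0.4294 0.1775 0.038 ]
jar [0.44   0.4042 0.07  ] 
shelf [0.6286 0.321  0.06  ] [0.6316 0.0492 0.06  ] [0.5348 0.0475 0.06  ] [0.5343 0.3189 0.06  ]
shelfS [0.5386 0.0506 0.06  ] [0.5297 0.3114 0.06  ] [0.6374 0.3161 0.06  ] [0.6374 0.0507 0.06  ]
lid [ 0.4729 -0.1198  0.093 ] [ 0.4915 -0.354   0.093 ]
bar [ 0.4358 -0.1894  0.089 ] [ 0.4484 -0.3064  0.089 ] [ 0.4439 -0.1923  0.089 ] [ 0.4563 -0.3119  0.089 ]
bracket [ 0.4027 -0.0442  0.    ]
ptr (array([ 0.7033, -0.3636,  0.0937]), np.float64(0.00411003590966135)) (array([ 0.5358, -0.3793,  0.2159]), np.float64(0.004113320086974899))
0.627977597901213 0.2079222898754673
```

The two loose cans are near (0.425,0.286) and (0.449,0.071), and can_a is near (0.586,0.150). The shelf's middle line is at x≈0.584 and the pointer is at about 0.63 rad. I'll move above can_c with the jaws along world x, then check from near.

```bash
cat >> h.py <<'E'
def rel(pos,yaw=0.):
    """shift mm / turn deg in tool axes to TCP pos, tool down, jaw line at yaw from world x"""
    from cell import r
    o=r.get_obs(); R0=R.from_rotvec(o['orientation'])
    c,s=np.cos(yaw),np.sin(yaw); Rt=R.from_matrix(np.array([[-s,c,0],[c,s,0],[0,0,-1.]]))
    return np.round(R0.inv().apply(np.array(pos)-o['tcp_pos'])*1e3,1),np.round((R0.inv()*Rt).as_rotvec(degrees=True),2)
def wrist(name=None):
    from cell import r,imaging
    o=r.get_obs(); s=imaging.snapshot('wrist'); M=np.eye(4); M[:3,:3]=R.from_rotvec(o['orientation']).as_matrix(); M[:3,3]=o['tcp_pos']
    W=np.linalg.inv(M@s['T_tool_cam']); s['rvec']=cv2.Rodrigues(W[:3,:3])[0]; s['tvec']=W[:3,3]
    if name: cv2.imwrite(f'pics/{name}.png',s['image'][:,:,::-1]); pickle.dump(s,open(name+'.pkl','wb'))
    return s
E
python3 -c "
from h import *
print(rel((.449,.0715,.25)))"
```

```text
(array([-409.3, -401.4,    6.1]), array([-8.000e-02,  4.000e-02,  7.322e+01]))
```

Call:
{"op": "jog_arm", "data": {"rows": [[-80,-80,0,0,0,8,1],[-140,-140,0,0,0,16,1],[-180,-175,0,0,0,24,1],[-215,-210,0,0,0,32,1],[-250,-245,0,0,0,40,1],[-285,-280,0,0,0,48,1],[-320,-315,0,0,0,56,1],[-355,-350,0,0,0,64,1],[-390,-385,3,0,0,72,1],[-409,-401,6,-0.1,0,73.2,1]]}}

```text
t: 1.15
tcp_pos: [0.4139, 0.1341, 0.2534]
orientation: [2.225, 2.217, 0.003]
ft_force: [0.6, -0.3, -0.7]
gripper_width: 0.0854
grasp_force: 0.0
```

Call:
{"op": "jog_arm", "data": {"rows": [[0,0,0,0,0,0,1],[0,0,0,0,0,0,1]]}}

```text
t: 1.35
tcp_pos: [0.4136, 0.1349, 0.253]
orientation: [-2.225, -2.218, -0.002]
ft_force: [-0.3, -0.1, 0.8]
gripper_width: 0.0855
grasp_force: 0.0
```

```bash
python3 -c "
from h import *
print(rel((.449,.0715,.25)))
s=wrist('w1')
print(proj(s,[[.449,.0715,.065],[.426,.18,.038],[.586,.15,.125]]))"
```

```text
(array([-63.3,  35.6,   3. ]), array([ 0.03, -0.06, -0.18]))
[[354.14219296 238.56867764]
 [331.45969885 129.24660033]
 [539.9087038  175.23187524]]
```

View pics/w1.png

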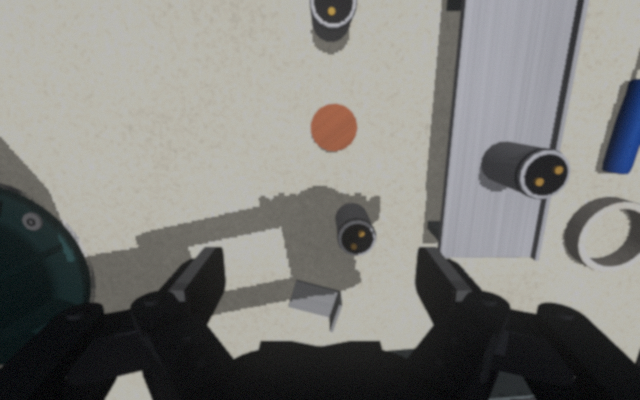

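Wrist view: can_c's top centre is at (356,236), can_a's at (544,173), the bobbin at (334,128) and can_b's at about (332,6). The shelf's near edge is at x≈442–465 and its far edge at x≈537–578.

```bash
python3 -c "
from h import *
np.set_printoptions(precision=4,suppress=True)
s=pickle.load(open('w1.pkl','rb'))
for n,p,z in(('c',(356,236),.065),('a',(544,173),.125),('b',(332,7),.065),('bob',(334,128),.038),('near',(442,257),.06),('near2',(466,0),.06),('far',(537,258),.068),('far2',(578,20),.068)): print(n,atz(s,p,z))
p=atz(s,(356,236),.065);print(rel((p[0],p[1],.034)))"
```

```text
c [0.4508 0.0743 0.065 ]
a [0.5889 0.1518 0.125 ]
b [0.4248 0.2837 0.065 ]
bob [0.4286 0.1812 0.038 ]
near [0.5435 0.0478 0.06  ]
near2 [0.5401 0.29   0.06  ]
far [0.6389 0.0502 0.068 ]
far2 [0.634  0.2724 0.068 ]
(array([-61.8,  37.9, 219. ]), array([ 0.01, -0.07, -0.05]))
```

Call:
{"op": "jog_arm", "data": {"rows": [[-30,20,30,0,0,0,1],[-62,38,65,0,0,0,1],[-62,38,110,0,0,0,1],[-62,38,150,0,0,0,1],[-62,38,185,0,0,0,1],[-62,38,213,0,0,0,1],[-62,38,213,0,0,0,1],[-62,38,213,0,0,0,1],[-62,38,213,0,0,0,1]]}}

```text
t: 2.3
tcp_pos: [0.4526, 0.075, 0.0416]
orientation: [2.218, 2.222, 0.005]
ft_force: [-0.3, -1.0, -0.7]
gripper_width: 0.0856
grasp_force: 0.0
```

Call:
{"op": "jog_arm", "data": {"rows": [[0,0,0,0,0,0,0],[0,0,0,0,0,0,-0.3],[0,0,0,0,0,0,-0.3],[0,0,0,0,0,0,-0.3],[0,0,0,0,0,0,-0.3],[0,0,0,0,0,0,-0.3],[0,0,0,0,0,0,-0.3],[0,0,0,0,0,0,-0.3]]}}

```text
t: 3.1
tcp_pos: [0.4521, 0.0741, 0.0412]
orientation: [2.22, 2.221, 0.004]
ft_force: [-2.0, 0.5, 10.0]
gripper_width: 0.0389
grasp_force: 59.1
```

Call:
{"op": "jog_arm", "data": {"rows": [[0,0,-30,0,0,0,-0.3],[0,0,-70,0,0,0,-0.3],[0,15,-100,0,0,0,-0.3],[5,45,-105,0,0,0,-0.3],[12,80,-105,0,0,0,-0.3],[20,110,-105,0,0,0,-0.3],[27,130,-105,0,0,0,-0.3],[27,136,-100,0,0,0,-0.3],[27,136,-90,0,0,0,-0.3],[27,136,-90,0,0,0,-0.3]]}}

```text
t: 4.1
tcp_pos: [0.5844, 0.1007, 0.1283]
orientation: [-2.219, -2.219, 0.004]
ft_force: [-1.2, -0.7, -1.4]
gripper_width: 0.0388
grasp_force: 60.7
```

```bash
python3 -c "
from h import *
print(rel((.588,.101,.103)))
s=wrist('w2')"
```

```text
(array([ 0.3,  3.7, 25.2]), array([-0.24, -0.03,  0.01]))
```

View pics/w2.png

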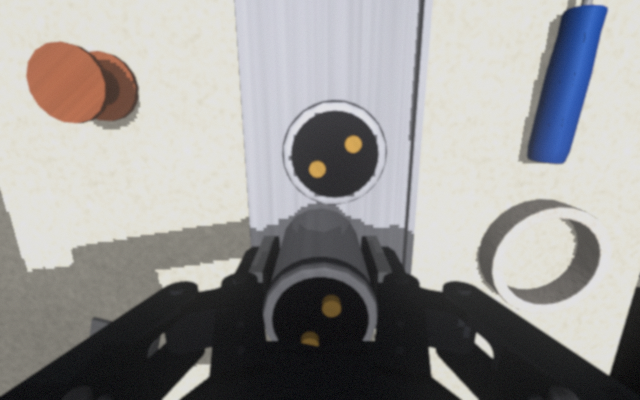

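Wrist view: can_a's top is at (334,152). At row 120 the shelf's near edge is at (242,120) and the lip at (411–425,120). The held can's top is at about (321,315).

```bash
python3 -c "
from h import *
np.set_printoptions(precision=4,suppress=True)
s=pickle.load(open('w2.pkl','rb'))
print('a',atz(s,(334,152),.125),'near',atz(s,(242,120),.06),atz(s,(250,225),.06),'lip',atz(s,(421,120),.068),atz(s,(412,120),.06),'held',atz(s,(321,315),.153))
"
```

```text
a [0.5899 0.1517 0.125 ] near [0.5404 0.1608 0.06  ] [0.5412 0.0977 0.06  ] lip [0.6389 0.1611 0.068 ] [0.6363 0.1608 0.06  ] held [0.585  0.1009 0.153 ]
```

Call:
{"op": "jog_arm", "data": {"rows": [[0,5,8,0,0,0,-0.3],[0,5,17,0,0,0,-0.3],[0,5,23,0,0,0,-0.3],[0,5,26,0,0,0,-0.3],[0,5,26,0,0,0,-0.3],[0,5,26,0,0,0,-0.3]]}}

```text
t: 4.75
tcp_pos: [0.5926, 0.1012, 0.1044]
orientation: [2.221, 2.222, 0.002]
ft_force: [0.6, -0.8, -1.0]
gripper_width: 0.0385
grasp_force: 60.7
```

Call:
{"op": "jog_arm", "data": {"rows": [[0,-2,2,0,0,0,-0.3],[0,-2,3.5,0,0,0,-0.3],[0,-2,3.5,0,0,0,-0.3]]}}

```text
t: 5.05
tcp_pos: [0.5904, 0.1012, 0.1013]
orientation: [2.221, 2.222, 0.002]
ft_force: [-1.0, -1.4, 2.5]
gripper_width: 0.0383
grasp_force: 60.9
```

Call:
{"op": "jog_arm", "data": {"rows": [[0,0,0,0,0,0,0.1],[0,0,0,0,0,0,0.4],[0,0,0,0,0,0,0.7],[0,0,0,0,0,0,0.7],[0,0,0,0,0,0,0.7],[0,0,-30,0,0,0,0.7],[0,0,-70,0,0,0,1],[0,0,-110,0,0,0,1],[0,0,-130,0,0,0,1],[0,0,-130,0,0,0,1]]}}

```text
t: 6.05
tcp_pos: [0.5928, 0.1013, 0.2348]
orientation: [2.217, 2.218, 0.011]
ft_force: [0.0, 1.0, -0.3]
gripper_width: 0.0852
grasp_force: 0.0
```

```bash
python3 -c "
from h import *
print(rel((.426,.2855,.23)), rel((.426,.2855,.041)))"
```

```text
(array([ 184.3, -166.7,    3.6]), array([ 0.49, -0.07,  0.03])) (array([ 184.1, -168.3,  192.6]), array([ 0.49, -0.07,  0.03]))
```

Call:
{"op": "jog_arm", "data": {"rows": [[35,-32,0,0,0,0,1],[70,-64,0,0,0,0,1],[105,-96,0,0,0,0,1],[140,-128,0,0,0,0,1],[170,-155,0,0,0,0,1],[184,-167,0,0,0,0,1],[184,-167,0,0,0,0,1],[184,-167,0,0,0,0,1]]}}

```text
t: 6.85
tcp_pos: [0.423, 0.2848, 0.2301]
orientation: [2.219, 2.223, 0.0]
ft_force: [0.3, 0.2, -0.7]
gripper_width: 0.085
grasp_force: 0.0
```

```bash
python3 -c "
from h import *
s=wrist('w3')
print(rel((.426,.2855,.041)),proj(s,[[.426,.2855,.065],[.59,.1517,.125],[.59,.1012,.125]]))"
```

```text
(array([  1.1,   2.3, 189.3]), array([ 0.05, -0.  ,  0.03])) [[322.82904504 182.88329321]
 [518.54140484 354.99213881]
 [508.85056578 402.47704717]]
```

View pics/w3.png

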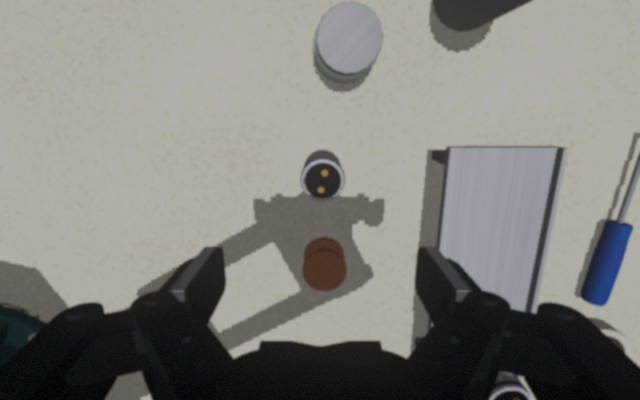

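Can_b's top is at (322,180), within 2 mm of the estimate, and the jar (348,40) and bobbin (325,263) are clear of the jaws. Next I grasp it.

Call:
{"op": "jog_arm", "data": {"rows": [[1,2,40,0,0,0,1],[2,2,80,0,0,0,1],[2,2,120,0,0,0,1],[2,2,155,0,0,0,1],[2,2,180,0,0,0,1],[2,2,189,0,0,0,1],[2,2,189,0,0,0,1],[2,2,189,0,0,0,1],[2,2,189,0,0,0,0],[2,2,189,0,0,0,-0.3]]}}

```text
t: 7.9
tcp_pos: [0.4265, 0.2876, 0.0432]
orientation: [2.22, 2.221, 0.006]
ft_force: [0.5, -0.4, 1.4]
gripper_width: 0.059
grasp_force: 0.0
```

Call:
{"op": "jog_arm", "data": {"rows": [[0,0,0,0,0,0,-0.3],[0,0,0,0,0,0,-0.3],[0,0,0,0,0,0,-0.3],[0,0,0,0,0,0,-0.3],[0,0,0,0,0,0,-0.3],[0,0,0,0,0,0,-0.3]]}}

```text
t: 8.5
tcp_pos: [0.426, 0.2875, 0.0429]
orientation: [2.22, 2.222, 0.005]
ft_force: [-0.9, -0.0, 7.2]
gripper_width: 0.0382
grasp_force: 59.8
```

Call:
{"op": "jog_arm", "data": {"rows": [[0,0,-30,0,0,0,-0.3],[0,0,-70,0,0,0,-0.3],[0,15,-100,0,0,0,-0.3],[-15,45,-105,0,0,0,-0.3],[-35,80,-105,0,0,0,-0.3],[-55,115,-105,0,0,0,-0.3],[-75,145,-105,0,0,0,-0.3],[-85,162,-100,0,0,0,-0.3],[-85,163,-90,0,0,0,-0.3],[-85,163,-80,0,0,0,-0.3]]}}

```text
t: 9.5
tcp_pos: [0.5874, 0.2023, 0.1209]
orientation: [-2.221, -2.22, -0.001]
ft_force: [-0.7, -0.3, -2.0]
gripper_width: 0.0386
grasp_force: 60.7
```

Call:
{"op": "jog_arm", "data": {"rows": [[0,0,5,0,0,0,-0.3],[0,0,10,0,0,0,-0.3],[0,0,10,0,0,0,-0.3],[0,0,10,0,0,0,-0.3]]}}

```text
t: 9.9
tcp_pos: [0.588, 0.2027, 0.1121]
orientation: [2.22, 2.223, 0.002]
ft_force: [-0.3, 0.1, -1.5]
gripper_width: 0.0383
grasp_force: 60.7
```

```bash
python3 -c "
from h import *
print(rel((.590,.2022,.1030)))"
```

```text
(array([-0.5,  2. ,  9.1]), array([ 0.06, -0.05,  0.07]))
```

Call:
{"op": "jog_arm", "data": {"rows": [[0,2,5,0,0,0,-0.3],[0,2,8,0,0,0,-0.3],[0,2,9.5,0,0,0,-0.3],[0,2,9.5,0,0,0,-0.3]]}}

```text
t: 10.3
tcp_pos: [0.5906, 0.2022, 0.1029]
orientation: [2.221, 2.222, 0.003]
ft_force: [-0.7, -0.1, 3.3]
gripper_width: 0.0386
grasp_force: 61.1
```

Call:
{"op": "jog_arm", "data": {"rows": [[0,0,0,0,0,0,0.1],[0,0,0,0,0,0,0.4],[0,0,0,0,0,0,0.7],[0,0,0,0,0,0,0.7],[0,0,0,0,0,0,0.7],[0,0,-30,0,0,0,0.7],[0,0,-70,0,0,0,0.7],[0,0,-110,0,0,0,0.7],[0,0,-130,0,0,0,0.7],[0,0,-130,0,0,0,0.7]]}}

```text
t: 11.3
tcp_pos: [0.5927, 0.2026, 0.2365]
orientation: [2.218, 2.219, 0.012]
ft_force: [0.1, -0.5, -0.4]
gripper_width: 0.0729
grasp_force: 0.0
```

```bash
python3 -c "
from h import *
print(rel((.448,-.250,.25),.1))
from cell import imaging
a=imaging.snapshot('side')['image'][200:330,240:340];b=imaging.snapshot('top')['image'][170:230,210:310]
a=cv2.resize(a,None,fx=3,fy=3);b=cv2.resize(b,None,fx=3,fy=3);b=np.vstack([b,0*a[:len(a)-len(b)]])
cv2.imwrite('pics/row.png',np.hstack([a,b])[:,:,::-1])"
```

```text
(array([-452.5, -144.8,  -15.9]), array([ 0.49, -0.12, -5.7 ]))
```

View pics/row.png

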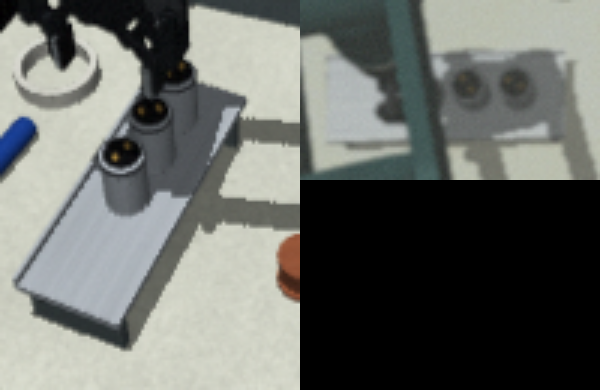

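All three cans stand upright in a straight row: in the left half, their tops are at (122,157), (152,112) and (178,72). Next, the lid bar.

Call:
{"op": "jog_arm", "data": {"rows": [[-40,-13,-10,0,0,0,0.7],[-80,-26,-16,0,0,0,0.3],[-120,-39,-16,0,0,0,0],[-160,-52,-16,0,0,-1,-0.1],[-200,-64,-16,0,0,-2,-0.1],[-240,-77,-16,0,0,-3,-0.1],[-280,-90,-16,0,0,-4,-0.1],[-320,-103,-16,0,0,-5,-0.1],[-360,-116,-16,0.5,0,-5.7,-0.1],[-400,-130,-16,0.5,0,-5.7,-0.1]]}}

```text
t: 12.4
tcp_pos: [0.4588, -0.1989, 0.246]
orientation: [-2.101, -2.323, 0.008]
ft_force: [0.0, -0.8, -0.4]
gripper_width: 0.0384
grasp_force: 0.0
```

Call:
{"op": "jog_arm", "data": {"rows": [[0,0,0,0,0,0,-0.1],[0,0,0,0,0,0,-0.1],[0,0,0,0,0,0,-0.1]]}}

```text
t: 12.7
tcp_pos: [0.46, -0.1969, 0.2469]
orientation: [-2.102, -2.324, 0.007]
ft_force: [-0.1, 0.7, -0.8]
gripper_width: 0.0385
grasp_force: 0.0
```

```bash
python3 -c "
from h import *
from cell import r
s=wrist('w4');o=r.get_obs();print(o['tcp_pos'],o['gripper_width'])
print(rel((.448,-.250,.25),.1),proj(s,[[.44,-.191,.089],[.452,-.309,.089]]))"
```

```text
[ 0.46025833 -0.196646    0.24711077] 0.03847834778320442
(array([-51.8, -17.6,  -2.9]), array([-0.5 , -0.16,  0.05])) [[299.30931338 177.40880561]
 [301.58860467 296.28792731]]
```

View pics/w4.png

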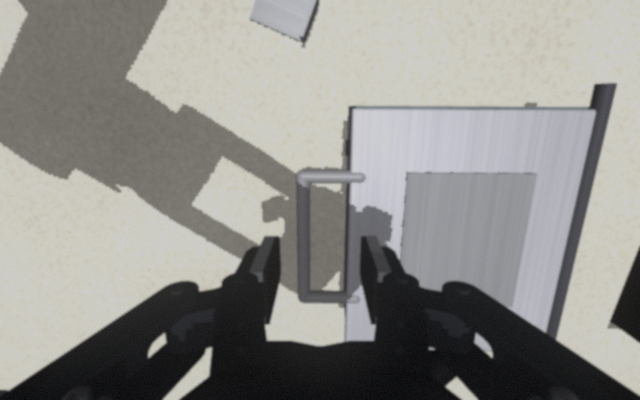

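The bar runs from (303,178) to (304,296), parallel to the jaws' normal. The lid's front edge is at column ≈348, and the gap between is clear.

```bash
python3 -c "
from h import *
s=pickle.load(open('w4.pkl','rb'))
a=atz(s,(303,178),.089);b=atz(s,(304,296),.089);m=(a+b)/2;v=a-b
y=np.arctan2(-v[0],v[1]);print(a,b,m,'yaw',y,np.linalg.norm(v),'lid',atz(s,(350,107),.093),atz(s,(347,335),.093))
print(rel((m[0],m[1],.094),y))"
```

```text
[ 0.44327026 -0.19119999  0.089     ] [ 0.45431634 -0.30843477  0.089     ] [ 0.4487933  -0.24981738  0.089     ] yaw 0.09394447790684873 0.11775401876005095 lid [ 0.4765027  -0.12749528  0.093     ] [ 0.50084118 -0.3454142   0.093     ]
(array([-52.2, -15.4, 153.1]), array([-0.5 , -0.16,  0.4 ]))
```

Call:
{"op": "jog_arm", "data": {"rows": [[-35,-10,20,0,0,0,-0.1],[-52,-15.5,45,-0.5,0,0,-0.1],[-52,-15.5,55,-0.5,0,0,-0.1],[-52,-15.5,60,-0.5,0,0,-0.1],[-52,-15.5,60,-0.5,0,0,-0.1]]}}

```text
t: 13.25
tcp_pos: [0.4498, -0.2496, 0.1876]
orientation: [-2.105, -2.33, -0.003]
ft_force: [0.8, -0.2, 0.3]
gripper_width: 0.0383
grasp_force: 0.0
```

```bash
python3 -c "
from h import *
print(rel((.4488,-.2498,.095),.094))"
```

```text
(array([-0.3, -1. , 92.6]), array([ 0.01, -0.15,  0.41]))
```

Call:
{"op": "jog_arm", "data": {"rows": [[0,-1,30,0,0,0,-0.1],[0,-1,55,0,0,0,-0.1],[0,-1,80,0,0,0,-0.1],[0,-1,93,0,0,0,-0.1],[0,-1,93,0,0,0,-0.1],[0,-1,93,0,0,0,-0.1]]}}

```text
t: 13.85
tcp_pos: [0.4498, -0.2509, 0.0959]
orientation: [2.106, 2.33, 0.003]
ft_force: [-0.3, -0.0, -0.5]
gripper_width: 0.0383
grasp_force: 0.0
```

Call:
{"op": "jog_arm", "data": {"rows": [[0,0,0,0,0,0,-0.6],[0,0,0,0,0,0,-1],[0,0,0,0,0,0,-1],[0,0,0,0,0,0,-1],[0,0,0,0,0,0,-1],[0,0,0,0,0,0,-1]]}}

```text
t: 14.45
tcp_pos: [0.4484, -0.2516, 0.0959]
orientation: [2.107, 2.33, 0.001]
ft_force: [-4.8, -1.7, 3.6]
gripper_width: 0.0097
grasp_force: 58.5
```

Call:
{"op": "jog_arm", "data": {"rows": [[0,0,-12,0,0,0,-1],[0,1,-25,0,0,0,-1],[0,3,-37,0,0,0,-1],[0,5,-49,0,0,0,-1],[0,8,-61,0,0,0,-1],[0,11,-72,0,0,0,-1],[0,15,-84,0,0,0,-1],[0,19,-95,0,0,0,-1],[0,24,-107,0,0,0,-1],[0,30,-117,0,0,0,-1]]}}

```text
t: 15.45
tcp_pos: [0.4761, -0.249, 0.213]
orientation: [-2.105, -2.328, 0.004]
ft_force: [-10.1, -6.8, -2.2]
gripper_width: 0.0097
grasp_force: 58.6
```

Call:
{"op": "jog_arm", "data": {"rows": [[0,6,-11,0,0,0,-1],[0,13,-20,0,0,0,-1],[0,17,-26,0,0,0,-1],[0,17,-26,0,0,0,-1],[0,17,-26,0,0,0,-1],[0,17,-26,0,0,0,-1],[0,17,-26,0,0,0,-1]]}}

```text
t: 16.15
tcp_pos: [0.4911, -0.2475, 0.2384]
orientation: [-2.104, -2.326, 0.008]
ft_force: [-13.1, -7.7, 1.4]
gripper_width: 0.0097
grasp_force: 58.8
```

```bash
python3 -c "
from h import *
from cell import imaging
s=imaging.snapshot('side');pickle.dump(s,open('s1.pkl','wb'))
cv2.imwrite('pics/lid.png',cv2.resize(s['image'][80:210,270:430],None,fx=4.5,fy=4.5,interpolation=cv2.INTER_CUBIC)[:,:,::-1])"
```

```text
(no output)
```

View pics/lid.png

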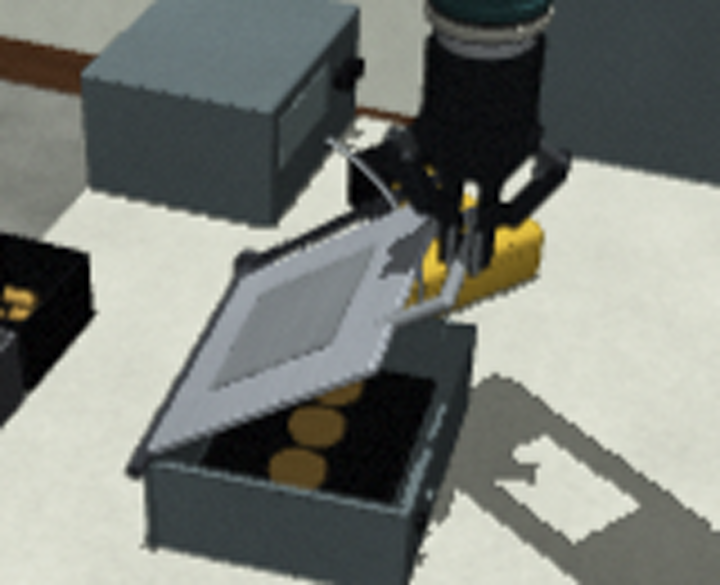

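```bash
python3 -c "
from h import *
d=pickle.load(open('s0.pkl','rb'));S,T=d['side'],d['top']
yw=.094;ex=np.array([np.cos(yw),np.sin(yw),0]);ey=np.array([-np.sin(yw),np.cos(yw),0]);ez=np.array([0,0,1])
H=np.array([.4488,-.2498,.089])+.245*ex
P=lambda y,rad,th,dz=0:H+y*ey+rad*(-np.cos(th)*ex+np.sin(th)*ez)+dz*(np.sin(th)*ex+np.cos(th)*ez)
sl=lambda x,y:np.array((x/2+239.75,y/2+89.75)); c1=lambda x,y:np.array((x/4.5+269.6,y/4.5+79.6)); tt=lambda x,y:np.array((x/3+179.67,y/3+149.67))
print('ptr side obs vec',sl(263,53)-sl(170,97),'top',tt(766,170)-tt(720,42),'lid obs',c1(380,370)-c1(145,455))
for th in np.arange(.5,.8,.05):
  f=lambda s,y,r,dz=0:np.diff(proj(s,[P(y,0,th,dz),P(y,r,th,dz)]),axis=0)[0]
  print(round(th,2),f(S,-.142,.2),f(T,-.142,.2),'lid',f(S,.118,.204))
"
```

```text
ptr side obs vec [ 46.5 -22. ] top [15.33333333 42.66666667] lid obs [ 52.22222222 -18.88888889]
0.5 [ 47.68007244 -14.90562466] [13.87626622 46.11299054] lid [ 54.41566218 -13.51181264]
0.55 [ 46.48312627 -17.28724756] [14.25431573 44.08284041] lid [ 52.91399588 -16.15780104]
0.6 [ 45.15060066 -19.63891016] [14.59720111 41.91227395] lid [ 51.25253431 -18.78180051]
0.65 [ 43.68532092 -21.95278567] [14.90331533 39.60617282] lid [ 49.4347948  -21.37480101]
0.7 [ 42.09069369 -24.22104839] [15.17115692 37.17009546] lid [ 47.46504103 -23.92772215]
0.75 [ 40.37070566 -26.43591716] [15.39934324 34.61027358] lid [ 45.34828301 -26.4314666 ]
0.8 [ 38.52991755 -28.58970015] [15.58662343 31.93360258] lid [ 43.09027014 -28.87697599]
```

The lid reads about 0.60–0.62 rad and the pointer about 0.62–0.63, well within tolerance. I'll settle briefly, then hand in.

Call:
{"op": "jog_arm", "data": {"rows": [[0,0.5,-1.5,0,0,0,-1],[0,0.5,-1.5,0,0,0,-1],[0,0.5,-1.5,0,0,0,-1],[0,0.5,-1.5,0,0,0,-1],[0,0.5,-1.5,0,0,0,-1]]}}

```text
t: 16.7
tcp_pos: [0.492, -0.2474, 0.2398]
orientation: [-2.104, -2.326, 0.007]
ft_force: [-11.4, -8.1, 0.7]
gripper_width: 0.0097
grasp_force: 58.7
```

```bash
python3 -c "
from cell import r
o=r.get_obs();print(o['tcp_pos'],o['ft_force'],o['grasp_force'],abs(o['joint_velocities']).max())
print(r.job_done())"
```

```text
[ 0.49199368 -0.24742358  0.23980179] [-11.37732063  -8.09516214   0.69613453] 58.73086988925934 0.002263584236663428
the job is handed in; nothing more can be done
None
```

The job is handed in, with no verdict returned: the three cans stand in one row on the shelf, about 50 mm apart, and the gripper is holding the lid at about 0.61 rad against about 0.63 rad for the pointer arm.

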